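Find the radius leaf that fits the pipe

ROBOT

A 6-joint arm with a two-finger parallel gripper is mounted at the origin on the work surface. World frame = base frame: x ahead of the robot, y to its left, z up, the work surface at z = 0. Lengths are in m, angles in degrees, forces in N, time in s.
With the tool pointing down it reaches from about 0.375 to 0.9 m from the base axis. Payload 3.1 kg.
Tool frame: the origin (TCP) lies at the very end of the fingers, on their centre line; the grasp point (between the pads) lies 19 mm behind it (bot.hold_point_z is the z of the grasp point in the tool frame, in m); z points along the fingers, y is the direction in which the jaws open and shut (so a half turn about z gives the same grasp; the last joint's range is limited). The gripper opens to 87 mm and grips with 3 to 60 N. Pads are 19 mm wide; open, the fingers measure 117 mm over their backs; the gripper's body (75 mm by 190 mm) begins 51 mm behind the grasp point.
Start: joints at [-78.753, 30.224, 82.088, -0, 67.689, -10.227], TCP at [0.229, -0.582, 0.223] pointing down, gripper open.
Joint ranges: [-176.69, 176.69], [-43.24, 126.21], [12.49, 139.97], [-82, 262], [0, 151.66], [-163.58, 163.58]. Speed limits (degrees/s): [159.86, 159.86, 180, 180, 180, 180].

INTERFACE

Orientations are given as a 3x3 rotation matrix whose columns are the frame's x, y, z axes.
In Python, from rig import bot gives the robot as it stands.
- The arm moves only by the tool servo_tool, never from a script. Its argument "increments" is a list of rows, each a list of 3 entries, a list of its own where there are three numbers: the closure, from 0 (fully open) to 1 (shut), then the shift along the tool's x, y, z in mm, then the turn about the tool's z in degrees. In form: [[claw, [x, y, z], turn], ...]. A call has 1 to 5 rows; each row shifts and turns the commanded pose from where the row before left it, along the tool's axes as they then stand; what a row does not reach is not made up. A row lasts 1/8 s, in which the tool goes at most 62.5 mm and 10.7 degrees, less where a joint would pass 70% of its speed; a pose out of reach is approached as far as the arm can. A call with a gripper value outside its range is refused whole. The fingers move at their own pace and stop on an object; the grip force is fixed at half the most. Time passes only in rows, so rows that do not move let the fingers close. It gives the time, the measured TCP pose, the force and the opening at its end, in the units of the state.
- bot.read_state(): the state, without advancing time (a new reading comes with each control period).
- bot.capture(name): name is "scene" or "side" or "wrist"; returns (picture, depth): 420x560x3 uint8, blue, green, red; 420x560 float32, m along the optical axis (not along the pixel's ray), 0 where there is no reading.
- bot.camera_info(name): a dict with "K" (3x3 intrinsics, pixels), "R" (3x3) and "t" (3): a world point X has camera coordinates R X + t; the wrist camera has in their place "mount" (4x4, takes a point from camera to tool coordinates, whose origin is the TCP and whose axes are the flange's). Camera axes: x right, y down, z forward; pixel columns grow to the right and rows downward; lengths in m; the calibration is good to about 2 mm. A picture is of the moment at which its call begins: read the wrist's pose just before it. camera_info takes no time and is no camera call.
- bot.hand_in(): hands the job in, once; it reports no verdict.
Trained networks look in the newest picture that a camera, given by its name, has taken for a name from the list of things; names that differ only in an ending like _2 or _b are one class to them, and where a whole thing is asked for, a point or a joint stands for the part that bears it (a point fixed in the world has none). Each returns a list of dicts, best first, with "p" (0 to 1); they miss things now and then, are a little off and sometimes report something else, mostly with a low value. They report only what shows in the picture. A call takes as long as a camera call.
- bot.find_in(camera, thing): "bbox" ([left, top, right, bottom] in pixels, round what is visible of it).
- bot.trace(camera, thing): "region" (420x560 bool, what is visible of it) and "bbox" ([left, top, right, bottom] in pixels, round what is visible of it).
The state is a dict: "time_s": time; "joint_positions": joint angles; "qvel": joint speeds; "tau": joint torques, N m; "position": TCP position; "tcp_rot": TCP orientation; "force": force on the tool from outside, world axes, zero at the start; "moment": the same for the moment, N m; "opening": opening from 0.0 (shut) to 1.0 (fully open).
Only numpy, scipy, OpenCV 4.12 (cv2) and the standard library are available. Lean on these libraries where they do the work, as an engineer would, in place of code of your own. Each camera call takes 0.05 s, during which the arm holds its last target.

TASK

Find which of the three radius leaves in the white rack fits the steel pipe in the clamp stand nearer the robot: touch them to the free part of the pipe, gently (5 to 10 N is plenty), until you have the one that goes fully down onto the pipe and does not rock or shift. Press that leaf lightly home by its tab, let go and leave it sitting upright there, with the other two leaves standing in the rack and everything else left where it is.

Things in the scene. Friction and masses are not known exactly. Their poses are not given: they have to be found in the camera images.
- leaf_a: one of three look-alike aluminium radius leaves: upright plate 12 mm thick, 68 mm wide, with a round-topped notch (bore) open below between two legs, and a grip tab 30 mm wide, 12 mm thick on top. Origin: on the axis of the bore's round, mid-thickness; x along the bore (through the thickness), y across the plate, z up. Legs end 14 mm below the origin; shoulders 34 mm, tab top 60 mm above it.
- leaf_b: a leaf like leaf_a: same outer sizes, origin and axes. Only the bores differ: 36 to 50 mm wide, in radius steps of 3.5 mm, straight-sided below the origin, inner corners of the leg ends chamfered 4 mm; which leaf has which bore is unmarked. About 0.12 kg each. They start standing in the rack, in any order.
- leaf_c: a leaf like leaf_a with another bore. Resting on a pipe, a fitting leaf (bore radius 1 mm over the pipe's) has its origin about 1 mm below the pipe's axis and 1 mm of play to either side; one too small stops on its leg ends with its origin 10 mm or more above the axis; one too big sinks until its origin is 4.5 mm or more below the axis, and shifts and rocks 3 mm or more to either side.
- pipe_1_axis (a point): point on the axis of a level bare steel pipe, 35 mm from its free end and 85 mm above the table; x along the pipe from the free end towards its clamp, z up. Free pipe with nothing under it from 35 mm before to 75 mm behind the point. Two such pipes: the job is on the one nearer the robot (this point at world x below 0.64); the other (x above 0.64) is left alone.
- pipe_2_axis (a point): the same point in the other pipe; same layout, another diameter. The two pipe diameters lie between 34 and 41 mm, unmarked; which pipe stands nearer the robot changes.
- pipe_1: the whole stand with its pipe: a grey clamp stand fixed to the table. Origin on the table straight below the axis point, same axes. Base plate 100 x 110 mm, 75 to 175 mm behind the origin; clamp 66 mm wide and 111 mm high, 100 to 150 mm behind it.
- pipe_2: the other whole stand, same layout as pipe_1
- rack: white plastic leaf rack, 70 x 290 mm, fixed; origin at the centre of its underside, y along its length, x as the leaves' x. Three bays at y = -90, 0, +90 mm, each 80 mm long, between two rails 17 mm apart (inside) that reach 24 mm above the table. Leaves stand on its floor 12 mm above the table, a leaf's origin then 26 mm above the table.
- dishes: bystander: a closed pair of clear culture dishes, 90 mm across, 27 mm high; origin on its axis line's underside, loose
- media: bystander: a glass bottle, 68 mm across, 130 mm high; origin on its axis line's underside, loose
- vial: bystander: a small amber vial, 32 mm across, 55 mm high; origin on its axis line's underside, loose
- beaker: bystander: a glass beaker, 72 mm across, 85 mm high; origin on its axis line's underside, loose
- pipette: bystander: a hand pipette lying flat, about 270 mm long; origin on its axis line's underside, loose
- tipbox: bystander: a closed box of pipette tips, 85 x 120 x 60 mm; origin at the centre of its underside, loose

How it is judged (in metres and radians):
On the way, in this order (a step that is already met when the one before it is completed fails the run):
1. a leaf is lifted out of the rack in the fingers (((height (world z) of leaf_a above 0.06 m and contact force between the fingers and leaf_a above 1 N) or (height (world z) of leaf_b above 0.06 m and contact force between the fingers and leaf_b above 1 N) or (height (world z) of leaf_c above 0.06 m and contact force between the fingers and leaf_c above 1 N))), for 0.1 s.
2. a leaf that fits, held in the fingers, is pressed home on the nearer pipe with more than 2 N, concentric with it (((world x of pipe_1_axis below 0.64 m and (((x of leaf_a in the frame of pipe_1_axis between -0.03 and 0.05 m and y of leaf_a in the frame of pipe_1_axis between -0.0025 and 0.0025 m and z of leaf_a in the frame of pipe_1_axis between -0.0028 and 0.0015 m and angle between the z axis of leaf_a and the z axis of pipe_1_axis, either way round below 0.12 rad and angle between the x axis of leaf_a and the x axis of pipe_1_axis, either way round below 0.15 rad) and contact force between leaf_a and pipe_1 above 2 N and contact force between the fingers and leaf_a above 1 N) or ((x of leaf_b in the frame of pipe_1_axis between -0.03 and 0.05 m and y of leaf_b in the frame of pipe_1_axis between -0.0025 and 0.0025 m and z of leaf_b in the frame of pipe_1_axis between -0.0028 and 0.0015 m and angle between the z axis of leaf_b and the z axis of pipe_1_axis, either way round below 0.12 rad and angle between the x axis of leaf_b and the x axis of pipe_1_axis, either way round below 0.15 rad) and contact force between leaf_b and pipe_1 above 2 N and contact force between the fingers and leaf_b above 1 N) or ((x of leaf_c in the frame of pipe_1_axis between -0.03 and 0.05 m and y of leaf_c in the frame of pipe_1_axis between -0.0025 and 0.0025 m and z of leaf_c in the frame of pipe_1_axis between -0.0028 and 0.0015 m and angle between the z axis of leaf_c and the z axis of pipe_1_axis, either way round below 0.12 rad and angle between the x axis of leaf_c and the x axis of pipe_1_axis, either way round below 0.15 rad) and contact force between leaf_c and pipe_1 above 2 N and contact force between the fingers and leaf_c above 1 N))) or (world x of pipe_2_axis below 0.64 m and (((x of leaf_a in the frame of pipe_2_axis between -0.03 and 0.05 m and y of leaf_a in the frame of pipe_2_axis between -0.0025 and 0.0025 m and z of leaf_a in the frame of pipe_2_axis between -0.0028 and 0.0015 m and angle between the z axis of leaf_a and the z axis of pipe_2_axis, either way round below 0.12 rad and angle between the x axis of leaf_a and the x axis of pipe_2_axis, either way round below 0.15 rad) and contact force between leaf_a and pipe_2 above 2 N and contact force between the fingers and leaf_a above 1 N) or ((x of leaf_b in the frame of pipe_2_axis between -0.03 and 0.05 m and y of leaf_b in the frame of pipe_2_axis between -0.0025 and 0.0025 m and z of leaf_b in the frame of pipe_2_axis between -0.0028 and 0.0015 m and angle between the z axis of leaf_b and the z axis of pipe_2_axis, either way round below 0.12 rad and angle between the x axis of leaf_b and the x axis of pipe_2_axis, either way round below 0.15 rad) and contact force between leaf_b and pipe_2 above 2 N and contact force between the fingers and leaf_b above 1 N) or ((x of leaf_c in the frame of pipe_2_axis between -0.03 and 0.05 m and y of leaf_c in the frame of pipe_2_axis between -0.0025 and 0.0025 m and z of leaf_c in the frame of pipe_2_axis between -0.0028 and 0.0015 m and angle between the z axis of leaf_c and the z axis of pipe_2_axis, either way round below 0.12 rad and angle between the x axis of leaf_c and the x axis of pipe_2_axis, either way round below 0.15 rad) and contact force between leaf_c and pipe_2 above 2 N and contact force between the fingers and leaf_c above 1 N))))), for 0.15 s.
At the end, for the whole second after the job is handed in: the fitting leaf sits released and at rest on the free part of the nearer pipe, its origin 2.8 mm below to 1.5 mm above the pipe axis and within 2.5 mm sideways, upright within 0.12 rad, square to the pipe within 0.15 rad; the other two leaves stand in the rack, upright within 0.2 rad (((world x of pipe_1_axis below 0.64 m and (((x of leaf_a in the frame of pipe_1_axis between -0.03 and 0.05 m and y of leaf_a in the frame of pipe_1_axis between -0.0025 and 0.0025 m and z of leaf_a in the frame of pipe_1_axis between -0.0028 and 0.0015 m and angle between the z axis of leaf_a and the z axis of pipe_1_axis, either way round below 0.12 rad and angle between the x axis of leaf_a and the x axis of pipe_1_axis, either way round below 0.15 rad) and (x of leaf_b in the frame of rack between -0.008 and 0.008 m and y of leaf_b in the frame of rack between -0.14 and 0.14 m and z of leaf_b in the frame of rack between 0.022 and 0.031 m and angle between the z axis of leaf_b and the z axis of rack, either way round below 0.2 rad) and (x of leaf_c in the frame of rack between -0.008 and 0.008 m and y of leaf_c in the frame of rack between -0.14 and 0.14 m and z of leaf_c in the frame of rack between 0.022 and 0.031 m and angle between the z axis of leaf_c and the z axis of rack, either way round below 0.2 rad) and linear speed of leaf_a below 0.02 m/s and contact force between the fingers and leaf_a below 0.1 N) or ((x of leaf_b in the frame of pipe_1_axis between -0.03 and 0.05 m and y of leaf_b in the frame of pipe_1_axis between -0.0025 and 0.0025 m and z of leaf_b in the frame of pipe_1_axis between -0.0028 and 0.0015 m and angle between the z axis of leaf_b and the z axis of pipe_1_axis, either way round below 0.12 rad and angle between the x axis of leaf_b and the x axis of pipe_1_axis, either way round below 0.15 rad) and (x of leaf_a in the frame of rack between -0.008 and 0.008 m and y of leaf_a in the frame of rack between -0.14 and 0.14 m and z of leaf_a in the frame of rack between 0.022 and 0.031 m and angle between the z axis of leaf_a and the z axis of rack, either way round below 0.2 rad) and (x of leaf_c in the frame of rack between -0.008 and 0.008 m and y of leaf_c in the frame of rack between -0.14 and 0.14 m and z of leaf_c in the frame of rack between 0.022 and 0.031 m and angle between the z axis of leaf_c and the z axis of rack, either way round below 0.2 rad) and linear speed of leaf_b below 0.02 m/s and contact force between the fingers and leaf_b below 0.1 N) or ((x of leaf_c in the frame of pipe_1_axis between -0.03 and 0.05 m and y of leaf_c in the frame of pipe_1_axis between -0.0025 and 0.0025 m and z of leaf_c in the frame of pipe_1_axis between -0.0028 and 0.0015 m and angle between the z axis of leaf_c and the z axis of pipe_1_axis, either way round below 0.12 rad and angle between the x axis of leaf_c and the x axis of pipe_1_axis, either way round below 0.15 rad) and (x of leaf_a in the frame of rack between -0.008 and 0.008 m and y of leaf_a in the frame of rack between -0.14 and 0.14 m and z of leaf_a in the frame of rack between 0.022 and 0.031 m and angle between the z axis of leaf_a and the z axis of rack, either way round below 0.2 rad) and (x of leaf_b in the frame of rack between -0.008 and 0.008 m and y of leaf_b in the frame of rack between -0.14 and 0.14 m and z of leaf_b in the frame of rack between 0.022 and 0.031 m and angle between the z axis of leaf_b and the z axis of rack, either way round below 0.2 rad) and linear speed of leaf_c below 0.02 m/s and contact force between the fingers and leaf_c below 0.1 N))) or (world x of pipe_2_axis below 0.64 m and (((x of leaf_a in the frame of pipe_2_axis between -0.03 and 0.05 m and y of leaf_a in the frame of pipe_2_axis between -0.0025 and 0.0025 m and z of leaf_a in the frame of pipe_2_axis between -0.0028 and 0.0015 m and angle between the z axis of leaf_a and the z axis of pipe_2_axis, either way round below 0.12 rad and angle between the x axis of leaf_a and the x axis of pipe_2_axis, either way round below 0.15 rad) and (x of leaf_b in the frame of rack between -0.008 and 0.008 m and y of leaf_b in the frame of rack between -0.14 and 0.14 m and z of leaf_b in the frame of rack between 0.022 and 0.031 m and angle between the z axis of leaf_b and the z axis of rack, either way round below 0.2 rad) and (x of leaf_c in the frame of rack between -0.008 and 0.008 m and y of leaf_c in the frame of rack between -0.14 and 0.14 m and z of leaf_c in the frame of rack between 0.022 and 0.031 m and angle between the z axis of leaf_c and the z axis of rack, either way round below 0.2 rad) and linear speed of leaf_a below 0.02 m/s and contact force between the fingers and leaf_a below 0.1 N) or ((x of leaf_b in the frame of pipe_2_axis between -0.03 and 0.05 m and y of leaf_b in the frame of pipe_2_axis between -0.0025 and 0.0025 m and z of leaf_b in the frame of pipe_2_axis between -0.0028 and 0.0015 m and angle between the z axis of leaf_b and the z axis of pipe_2_axis, either way round below 0.12 rad and angle between the x axis of leaf_b and the x axis of pipe_2_axis, either way round below 0.15 rad) and (x of leaf_a in the frame of rack between -0.008 and 0.008 m and y of leaf_a in the frame of rack between -0.14 and 0.14 m and z of leaf_a in the frame of rack between 0.022 and 0.031 m and angle between the z axis of leaf_a and the z axis of rack, either way round below 0.2 rad) and (x of leaf_c in the frame of rack between -0.008 and 0.008 m and y of leaf_c in the frame of rack between -0.14 and 0.14 m and z of leaf_c in the frame of rack between 0.022 and 0.031 m and angle between the z axis of leaf_c and the z axis of rack, either way round below 0.2 rad) and linear speed of leaf_b below 0.02 m/s and contact force between the fingers and leaf_b below 0.1 N) or ((x of leaf_c in the frame of pipe_2_axis between -0.03 and 0.05 m and y of leaf_c in the frame of pipe_2_axis between -0.0025 and 0.0025 m and z of leaf_c in the frame of pipe_2_axis between -0.0028 and 0.0015 m and angle between the z axis of leaf_c and the z axis of pipe_2_axis, either way round below 0.12 rad and angle between the x axis of leaf_c and the x axis of pipe_2_axis, either way round below 0.15 rad) and (x of leaf_a in the frame of rack between -0.008 and 0.008 m and y of leaf_a in the frame of rack between -0.14 and 0.14 m and z of leaf_a in the frame of rack between 0.022 and 0.031 m and angle between the z axis of leaf_a and the z axis of rack, either way round below 0.2 rad) and (x of leaf_b in the frame of rack between -0.008 and 0.008 m and y of leaf_b in the frame of rack between -0.14 and 0.14 m and z of leaf_b in the frame of rack between 0.022 and 0.031 m and angle between the z axis of leaf_b and the z axis of rack, either way round below 0.2 rad) and linear speed of leaf_c below 0.02 m/s and contact force between the fingers and leaf_c below 0.1 N))))); the robot touches nothing.
It fails at once if a leaf is pressed against a pipe with more than 35 N (contact force; leg ends wedging on the pipe feel it about twice the push) (contact force between any of leaf_a, leaf_b, leaf_c and pipe_1 above 35 N or contact force between any of leaf_a, leaf_b, leaf_c and pipe_2 above 35 N).
It fails at once if a bystander is moved by more than 30 mm (distance of any of dishes, media, vial, beaker, pipette, tipbox from where it was at the start of the episode above 0.03 m).
It also fails if it takes over 72 s, if anything falls off the work surface, if the arm or the gripper's body presses on something with over 40 N, if the wrist force passes 120 N, or if a joint passes its speed limit or range.

## Working session

There is one attempt and no reset: what is moved stays moved. The work goes in short steps, Python scripts to look and compute and a tool call to move; the robot and the scene stay as the last step left them, time stands still between calls to the robot, and variables do not carry over. Pictures are saved under pics/ and viewed, and the job is handed in when it is done.

Besides the shell and the picture viewer there is one more tool, called after "Call:" by a JSON object that holds its "fn" and its "kwargs". servo_tool: Moves the arm, as the interface text tells. Its arguments: {"type":"object","properties":{"increments":{"type":"array","items":{"type":"array"}}},"required":["increments"]}

```bash
mkdir -p pics; ls
python3 - <<'E'
from rig import bot
import cv2,numpy as np
for n in ["scene","side"]:
    p,d=bot.capture(n); cv2.imwrite(f"pics/{n}0.png",p); np.save(f"{n}0.npy",d)
    i=bot.camera_info(n); print(n,i["K"].tolist(),i["R"].tolist(),i["t"].tolist())
    for t in ["rack","leaf_a","pipe_1"]:
        print(t,[(np.round(r["bbox"]).tolist(),round(r["p"],2)) for r in bot.find_in(n,t)])
s=bot.read_state(); print(s["time_s"],s["position"],s["tcp_rot"],s["force"])
print(bot.camera_info("wrist"))
E
```

```text
pics
scene [[451.1585001675574, 0.0, 275.63265705700104], [0.0, 451.1585001675574, 203.8838103523567], [0.0, 0.0, 1.0]] [[0.13508695080887537, 0.9907990689455005, 0.008289794803840926], [0.7194013688122914, -0.09232425067619737, -0.6884314804598063], [-0.6813319207788243, 0.0989617992652113, -0.7252540079268986]] [-0.05318448328247505, -0.3774200602757188, 1.8155600347091323]
rack [([197.0, 188.0, 287.0, 210.0], 0.71), ([313.0, 168.0, 349.0, 240.0], 0.7)]
leaf_a [([259.0, 179.0, 279.0, 197.0], 0.78), ([228.0, 179.0, 254.0, 196.0], 0.64), ([203.0, 179.0, 226.0, 198.0], 0.6)]
pipe_1 [([314.0, 165.0, 348.0, 241.0], 0.74), ([218.0, 236.0, 257.0, 320.0], 0.65)]
side [[454.0861841051184, 0.0, 280.70349653898944], [0.0, 454.0861841051184, 205.8725608826497], [0.0, 0.0, 1.0]] [[-0.9512461143546701, -0.30810772806632686, 0.014158313139214666], [-0.19958719882542664, 0.5799059508037817, -0.7898569733105999], [0.23515054750130032, -0.7541741948171976, -0.6131276407744722]] [0.5532702630299914, 0.19652463561416453, 1.0285058333605603]
rack [([96.0, 378.0, 251.0, 410.0], 0.74), ([292.0, 184.0, 35
[... 268 characters left out ...]
[[ 9.30575921e-01  3.66098956e-01 -9.74174260e-05]
 [ 3.66098968e-01 -9.30575871e-01  3.05194735e-04]
 [ 2.10771679e-05 -3.19671291e-04 -9.99999949e-01]] [0.06842999 0.47037041 0.36075574]
{'K': array([[297.98690392,   0.        , 276.93081068],
       [  0.        , 297.98690392, 213.26306471],
       [  0.        ,   0.        ,   1.        ]]), 'mount': array([[-4.41192902e-04, -9.63982851e-01, -2.65964036e-01,
         7.26961924e-02],
       [ 9.99999235e-01, -7.32669413e-04,  9.96706883e-04,
         2.23979130e-04],
       [-1.15567206e-03, -2.65963392e-01,  9.63982437e-01,
        -1.61789257e-01],
       [ 0.00000000e+00,  0.00000000e+00,  0.00000000e+00,
         1.00000000e+00]])}
```

View pics/scene0.png

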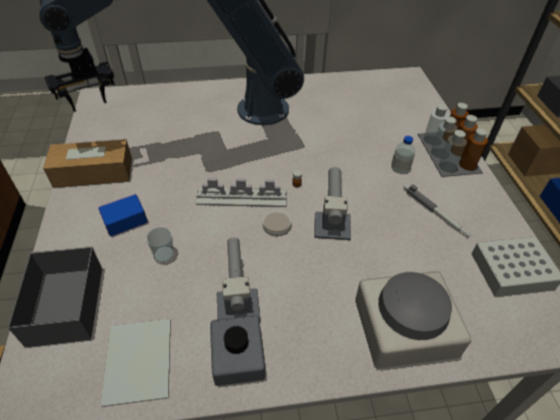

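View pics/side0.png

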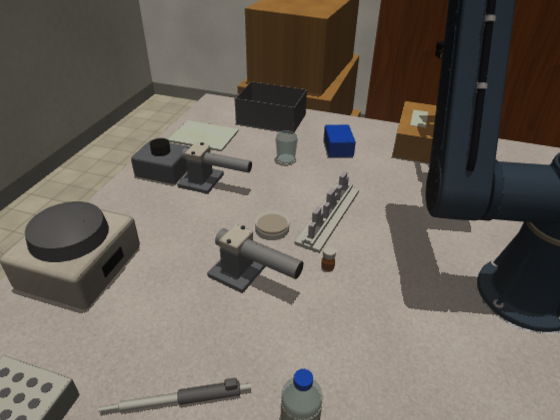

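The scene view shows the rack at (241,193) with its three leaves, the nearer pipe at (335,205) with its free end towards the robot, and the far stand at (236,280). Next I measure these in 3D.

```bash
cat > h.py <<'E'
from rig import bot
import cv2,numpy as np
def cloud(n,d,pose=None):
    i=bot.camera_info(n);K=i["K"]
    v,u=np.mgrid[0:420,0:560]
    P=np.stack([(u-K[0,2])/K[0,0]*d,(v-K[1,2])/K[1,1]*d,d],-1)
    if n=="wrist":
        M=i["mount"]; Pt=P@M[:3,:3].T+M[:3,3]
        return Pt@np.array(pose["tcp_rot"]).T+np.array(pose["position"])
    return (P-i["t"])@np.array(i["R"])
def proj(n,X,pose=None):
    i=bot.camera_info(n);K=i["K"];X=np.atleast_2d(X)
    if n=="wrist":
        M=i["mount"]; c=((X-np.array(pose["position"]))@np.array(pose["tcp_rot"])-M[:3,3])@M[:3,:3]
    else: c=X@np.array(i["R"]).T+i["t"]
    p=c@K.T; return p[:,:2]/p[:,2:]
E
python3 - <<'E'
from h import *
for n in ["scene","side"]:
    p,d=bot.capture(n); C=cloud(n,d)
    for t in ["rack","leaf_a","pipe_1"]:
        for r in bot.trace(n,t):
            m=r["region"]&(d>0); Q=C[m]
            print(n,t,round(r["p"],2),np.round(r["bbox"]),m.sum(),"med",np.median(Q,0).round(4),"lo",np.percentile(Q,3,axis=0).round(3),"hi",np.percentile(Q,97,axis=0).round(3))
            np.save(f"{n}_{t}_{int(r['bbox'][0])}.npy",Q)
    print("table z", np.median(C[(abs(C[...,2])<.02)&(d>0)][:,2]))
E
ls
```

```text
scene rack 0.59 [196. 188. 286. 208.] 1233 med [ 0.4987 -0.1272  0.0167] lo [ 0.455 -0.262  0.007] hi [0.534 0.006 0.029]
scene rack 0.52 [260. 208. 294. 237.] 671 med [ 0.6234 -0.0289  0.0287] lo [ 0.573 -0.067  0.004] hi [0.658 0.012 0.033]
scene leaf_a 0.73 [260. 177. 281. 197.] 192 med [ 0.5051 -0.0338  0.0608] lo [ 0.497 -0.065  0.031] hi [ 0.512 -0.006  0.09 ]
scene leaf_a 0.61 [203. 178. 224. 197.] 234 med [ 0.4746 -0.2102  0.0616] lo [ 0.462 -0.245  0.017] hi [ 0.484 -0.18   0.09 ]
scene leaf_a 0.54 [230. 178. 254. 195.] 243 med [ 0.4884 -0.1258  0.0603] lo [ 0.479 -0.157  0.03 ] hi [ 0.496 -0.094  0.091]
scene pipe_1 0.95 [215. 234. 260. 322.] 2005 med [ 0.8904 -0.1674  0.0975] lo [ 0.743 -0.218  0.012] hi [ 0.932 -0.118  0.115]
scene pipe_1 0.64 [312. 167. 349. 243.] 1732 med [0.6582 0.1421 0.0856] lo [0.5   0.089 0.008] hi [0.693 0.191 0.115]
table z 0.0027845297694851184
side rack 0.94 [296. 184. 357. 250.] 1214 med [ 0.4747 -0.0706  0.0116] lo [ 0.438 -0.254  0.004] hi [0.534 0.019 0.025]
side leaf_a 0.72 [310. 205. 323. 237.] 221 med [ 0.5004 -0.0229  0.0586] lo [ 0.492
[... 156 characters left out ...]
1  0.087]
side leaf_a 0.45 [336. 170. 348. 199.] 167 med [ 0.4706 -0.2021  0.0591] lo [ 0.462 -0.241  0.022] hi [ 0.48  -0.179  0.086]
side pipe_1 0.97 [177. 141. 253. 195.] 1840 med [ 0.8653 -0.1499  0.0773] lo [ 0.739 -0.197  0.006] hi [ 0.928 -0.114  0.111]
side pipe_1 0.92 [208. 226. 302. 291.] 3195 med [0.6202 0.1701 0.0877] lo [0.492 0.122 0.008] hi [0.686 0.195 0.111]
table z -0.0007370553295182317
h.py
pics
scene0.npy
scene_leaf_a_203.npy
scene_leaf_a_230.npy
scene_leaf_a_259.npy
scene_pipe_1_215.npy
scene_pipe_1_312.npy
scene_rack_195.npy
scene_rack_259.npy
side0.npy
side_leaf_a_309.npy
side_leaf_a_326.npy
side_leaf_a_336.npy
side_pipe_1_177.npy
side_pipe_1_207.npy
side_rack_296.npy
```

Run:
```python
from h import *
from scipy.optimize import least_squares
def fit(Q,r=None):
    # axis: y=a+b(x-.56), z=c (level)
    def f(p):
        a,b,c,R=p; n=np.array([-b,1])/np.hypot(1,b)
        lat=(Q[:,1]-a-b*(Q[:,0]-.54))/np.hypot(1,b)
        return np.hypot(lat,Q[:,2]-c)-(R if r is None else r)
    s=least_squares(f,[np.median(Q[:,1]),0,.085,.019],loss="soft_l1",f_scale=.001)
    return s.x, np.median(abs(s.fun))
Qs=[]
for n in ["scene_pipe_1_312","side_pipe_1_207"]:
    Q=np.load(n+".npy"); Q=Q[(Q[:,2]>.055)&(Q[:,0]<.585)]
    Qs.append(Q)
    print(n,len(Q),Q[:,0].min(), fit(Q), "r17",fit(Q,.017)[1],"r20.5",fit(Q,.0205)[1])
Q=np.vstack(Qs);print(fit(Q))
for n in ["scene_pipe_1_215","side_pipe_1_177"]:
    Q=np.load(n+".npy"); Q=Q[(Q[:,2]>.055)&(Q[:,0]<.83)]
    print(n,len(Q),Q[:,0].min(), fit(Q))
```

```text
scene_pipe_1_312 300 0.48502755896166194 (array([ 0.16330135, -0.21999835,  0.08785281,  0.02025244]), np.float64(0.0010444669175684543)) r17 0.0014597116262580383 r20.5 0.0010449505056734608
side_pipe_1_207 864 0.48386271217818383 (array([ 0.1646014 , -0.21692168,  0.08569936,  0.01855841]), np.float64(0.0009908237355249726)) r17 0.0012463525900251772 r20.5 0.0008371213667455
(array([ 0.1629286 , -0.21451362,  0.085121  ,  0.02025931]), np.float64(0.001222029534619331))
scene_pipe_1_215 387 0.7276133543768485 (array([-0.16243312, -0.01508063,  0.08791905,  0.0163838 ]), np.float64(0.0008438713977439657))
side_pipe_1_177 407 0.7272979271956217 (array([-0.15784639, -0.02683405,  0.08507019,  0.01499303]), np.float64(0.0013482785691434074))
```

Call:
{"fn": "servo_tool", "kwargs": {"increments": [[0,[40,-45,0],-10],[0,[40,-45,0],-10],[0,[40,-45,0],0],[0,[40,-45,0],0],[0,[0,0,0],0]]}}

```text
time_s: 1.42
position: [0.2596, -0.3393, 0.2221]
tcp_rot: [[0.747, 0.665, -0.002], [0.665, -0.747, 0.006], [0.002, -0.006, -1.0]]
force: [0.1, -1.2, -0.0]
opening: 1.0
```

Run:
```python
from h import *
p,_=bot.capture("scene"); q,_=bot.capture("side")
a=cv2.resize(p[170:215,190:292],None,fx=7,fy=7,interpolation=cv2.INTER_CUBIC)
b=cv2.resize(q[165:255,290:365],None,fx=3,fy=3,interpolation=cv2.INTER_CUBIC)
c=np.zeros((600,714,3),np.uint8); c[:315]=a; c[320:590,:225]=b; cv2.imwrite("pics/zoom1.png",c)
```

```text
(no output)
```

View pics/zoom1.png

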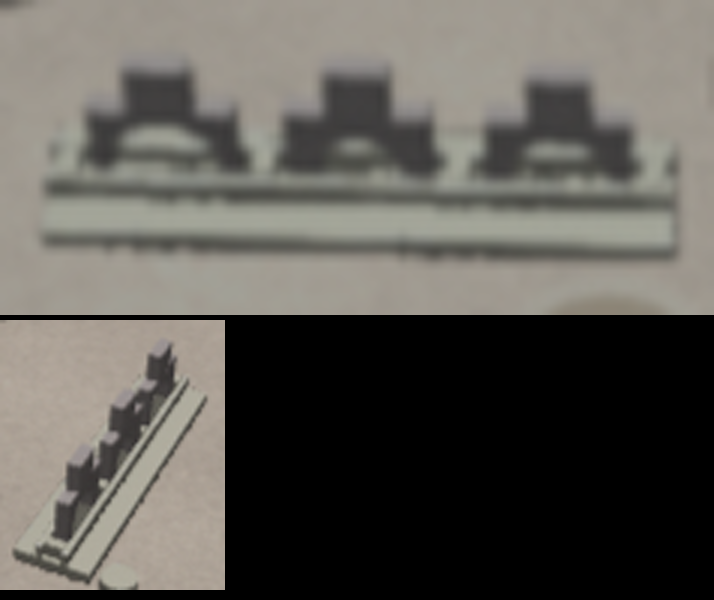

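In the zoom, the left leaf (y ≈ -0.21) has the largest bore, the middle one the smallest and the right one (y ≈ -0.03) the medium bore. The near pipe fits at r ≈ 20.3 mm, so I'll test the right-hand leaf first.

Call:
{"fn": "servo_tool", "kwargs": {"increments": [[0,[55,-10,0],0],[0,[55,-10,0],0],[0,[55,-10,0],0],[0,[55,-10,0],0],[0,[55,-10,0],0]]}}

```text
time_s: 2.15
position: [0.4366, -0.1264, 0.223]
tcp_rot: [[0.75, 0.661, 0.003], [0.661, -0.75, -0.002], [0.001, 0.003, -1.0]]
force: [0.2, -1.5, 0.2]
opening: 1.004
```

Call:
{"fn": "servo_tool", "kwargs": {"increments": [[0,[55,-10,0],0],[0,[55,-10,10],-10],[0,[0,0,10],-10],[0,[0,0,0],-10],[0,[0,0,0],-8.5]]}}

```text
time_s: 2.78
position: [0.5049, -0.0391, 0.2023]
tcp_rot: [[0.17, 0.986, 0.002], [0.986, -0.17, -0.001], [-0.0, 0.002, -1.0]]
force: [0.8, -0.5, 0.2]
opening: 1.003
```

Run:
```python
from h import *
s=bot.read_state(); print(s["time_s"],s["position"],s["tcp_rot"],s["joint_positions"])
p,d=bot.capture("wrist"); cv2.imwrite("pics/w1.png",p); C=cloud("wrist",d,s)
for r in bot.trace("wrist","leaf_a"):
    m=r["region"]&(d>0);Q=C[m];T=Q[Q[:,2]>.08]
    print(r["p"],np.round(r["bbox"]),Q.max(0),len(T),T.mean(0) if len(T) else "")
    if len(T)>50: 
        print(cv2.minAreaRect((T[:,:2]*1000).astype(np.float32)), np.median(T[:,2]))
```

```text
2.775 [ 0.50494346 -0.03910901  0.20231556] [[ 1.69582177e-01  9.85514604e-01  1.68809228e-03]
 [ 9.85515978e-01 -1.69581259e-01 -6.74401170e-04]
 [-3.78363388e-04  1.77800834e-03 -9.99998348e-01]] [-1.70838772e+01  2.27103757e+01  1.00248088e+02 -1.01680637e-02
  5.69377323e+01 -7.31482947e+00]
0.78 [264. 166. 280. 230.] [ 0.51165679 -0.00264533  0.08764362] 398 [ 0.5013643  -0.03611875  0.08560784]
((500.9988098144531, -37.07136535644531), (30.616313934326172, 11.597831726074219), 80.47032165527344) 0.08574507761817728
0.68 [264. 237. 279. 307.] [ 0.49744607 -0.09175381  0.08707983] 42 [ 0.48280426 -0.13946839  0.08568995]
0.54 [327. 130. 412. 210.] [0.65952709 0.0152611  0.02968605] 0 
0.48 [266. 304. 279. 329.] [ 0.48225383 -0.17983609  0.06148273] 0
```

View pics/w1.png

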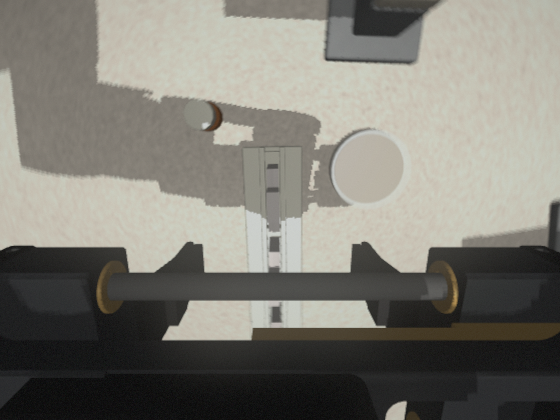

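The wrist view shows the tab of the right-hand leaf at (272,196), measured at (0.5013, -0.0365) with its top at 0.0857 and its yaw matching the tool. I'll grasp it.

Call:
{"fn": "servo_tool", "kwargs": {"increments": [[0,[2,-4,45],0.2],[0,[0,0,45],0],[0,[0,0,40],0],[0,[0,0,16],0],[0,[0,0,0],0]]}}

```text
time_s: 3.5
position: [0.4994, -0.036, 0.0552]
tcp_rot: [[0.181, 0.984, -0.002], [0.984, -0.181, 0.0], [0.0, -0.002, -1.0]]
force: [-0.9, 0.1, -0.1]
opening: 1.0
```

Call:
{"fn": "servo_tool", "kwargs": {"increments": [[1,[0,0,0],0],[1,[0,0,0],0],[1,[0,0,0],0],[1,[0,0,0],0],[1,[0,0,0],0]]}}

```text
time_s: 4.12
position: [0.4991, -0.0353, 0.0568]
tcp_rot: [[0.178, 0.984, 0.0], [0.984, -0.178, -0.0], [-0.0, 0.0, -1.0]]
force: [-0.3, -0.3, 0.2]
opening: 0.515
```

Call:
{"fn": "servo_tool", "kwargs": {"increments": [[1,[0,0,0],0],[1,[0,0,0],0],[1,[0,0,0],0],[1,[0,0,0],0],[1,[0,0,0],0]]}}

```text
time_s: 4.75
position: [0.4991, -0.0353, 0.0565]
tcp_rot: [[0.178, 0.984, 0.0], [0.984, -0.178, -0.0], [-0.0, 0.0, -1.0]]
force: [-0.5, -0.2, -1.6]
opening: 0.138
```

Call:
{"fn": "servo_tool", "kwargs": {"increments": [[1,[0,0,0],0],[1,[0,0,-10],0],[1,[0,0,-20],0],[1,[0,0,-20],0],[1,[0,0,-20],0]]}}

```text
time_s: 5.38
position: [0.4985, -0.0351, 0.1276]
tcp_rot: [[0.178, 0.984, -0.001], [0.984, -0.178, 0.0], [0.0, -0.001, -1.0]]
force: [-0.3, -0.5, -1.2]
opening: 0.136
```

Call:
{"fn": "servo_tool", "kwargs": {"increments": [[1,[20,0,-36],0],[1,[40,0,-36],2],[1,[40,0,0],0],[1,[26,0,0],0],[1,[0,0,0],0]]}}

```text
time_s: 6.0
position: [0.5231, 0.0899, 0.199]
tcp_rot: [[0.209, 0.978, -0.0], [0.978, -0.209, 0.0], [0.0, -0.0, -1.0]]
force: [0.0, -0.2, -1.4]
opening: 0.137
```

```bash
cat > pipefit.py <<'E'
from h import *
import sys
from scipy.optimize import least_squares
s=bot.read_state(); print(s["time_s"],s["position"],s["tcp_rot"],s["joint_positions"])
p,d=bot.capture("wrist"); cv2.imwrite("pics/"+sys.argv[1]+".png",p); C=cloud("wrist",d,s)
for r in bot.trace("wrist","pipe_1")[:1]:
    m=r["region"]&(d>0);Q=C[m]; print(r["p"],r["bbox"],len(Q))
    ax=np.array([.977,-.212]); o=np.array([.52,.168]); 
    al=(Q[:,:2]-o)@ax
    print("end pct",np.percentile(al[Q[:,2]>.085],[0,1,3,10]))
    Q=Q[(al<.06)&(al>-.03)&(Q[:,2]>.06)]
    print(len(Q),"ztop",np.percentile(Q[:,2],[90,99]))
    for rr in (None,.017,.0205):
        def f(v):
            a,b,c,R=v; R=R if rr is None else rr
            return np.hypot((Q[:,1]-a-b*(Q[:,0]-.53))/np.hypot(1,b),Q[:,2]-c)-R
        x=least_squares(f,[.167,-.21,.085,.019],loss="soft_l1",f_scale=.001); print(rr,x.x.round(4),"med",np.median(abs(x.fun)),"yaw",np.degrees(np.arctan(x.x[1])))
E
python3 pipefit.py w2
```

```text
6.0 [0.52311934 0.0898505  0.19902073] [[ 2.08743411e-01  9.77970419e-01 -2.20214053e-04]
 [ 9.77970441e-01 -2.08743388e-01  1.20771992e-04]
 [ 7.21432076e-05 -2.40573192e-04 -9.99999968e-01]] [-2.32895316e+00  2.47866007e+01  9.70484380e+01  7.53367800e-03
  5.81778496e+01  9.71579633e+00]
0.79 [209.5, 76.6, 461.2, 181.5] 17228
end pct [-0.03422678 -0.0315855  -0.02670012 -0.00950478]
5141 ztop [0.10522271 0.10614688]
None [ 0.1641 -0.2191  0.0848  0.0204] med 0.00034649150448242544 yaw -12.359560245044852
0.017 [ 0.1642 -0.2174  0.0887  0.019 ] med 0.0007004643468342397 yaw -12.263578350725941
0.0205 [ 0.1641 -0.2192  0.0846  0.019 ] med 0.0003489814464815687 yaw -12.365560322560608
```

View pics/w2.png

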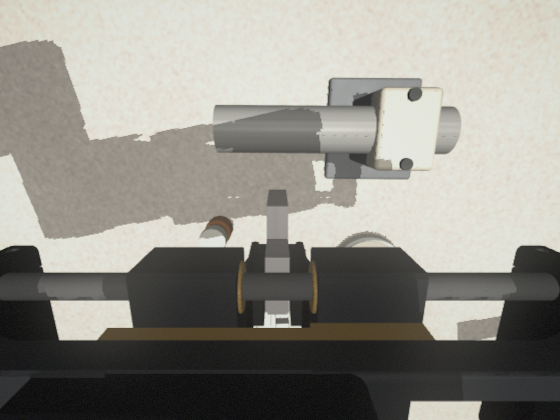

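The wrist view shows the pipe along rows 105–152 from column 215, with the held leaf at (277,195–310). The pipe fits at r = 20.4 mm. Now the leaf's offset in the hand.

Run:
```python
from h import *
s=bot.read_state();p,d=bot.capture("wrist")
i=bot.camera_info("wrist");K=i["K"];v,u=np.mgrid[0:420,0:560]
P=np.stack([(u-K[0,2])/K[0,0]*d,(v-K[1,2])/K[1,1]*d,d],-1);M=i["mount"];T=P@M[:3,:3].T+M[:3,3]
for r in range(184,330,5): print(r,d[r,277].round(4),(T[r,277]*1000).round(1), (T[r,284]*1000).round(1))
```

```text
184 0.3642 [  9.8   0.4 198.7] [  9.8   9.  198.7]
189 0.3666 [  3.4   0.4 199.5] [  3.4   9.  199.5]
194 0.1929 [33.1  0.3 27.4] [32.7  4.8 29. ]
199 0.1802 [32.7  0.2 14.2] [32.8  4.5 13.8]
204 0.168 [32.7  0.2  1.5] [33.   4.1  0.5]
209 0.1641 [31.   0.2 -3.1] [31.3  4.  -4.2]
214 0.1652 [28.   0.2 -2.7] [28.   4.1 -2.5]
219 0.1644 [25.6  0.2 -4.2] [25.2  4.1 -2.8]
224 0.1665 [22.3  0.2 -2.9] [22.4  4.1 -3.4]
229 0.1682 [19.1  0.2 -2.1] [19.3  4.1 -2.9]
234 0.168 [16.4  0.2 -3. ] [16.4  4.2 -3. ]
239 0.1674 [13.9  0.2 -4.4] [13.4  4.2 -2.9]
244 0.1592 [ 14.2   0.2 -12.8] [ 13.8   4.  -11.7]
249 0.1546 [ 13.4   0.2 -17.8] [ 13.8   3.8 -18.8]
254 0.1464 [ 14.2   0.2 -26. ] [ 14.1   3.6 -25.8]
259 0.1433 [ 13.1   0.2 -29.5] [ 13.1   3.6 -29.5]
264 0.1446 [ 10.2   0.2 -29. ] [ 10.2   3.6 -29.1]
269 0.1444 [  8.    0.2 -29.9] [  7.7   3.6 -29.3]
274 0.0865 [ 32.4   0.1 -83.1] [ 32.4   2.2 -83. ]
279 0.0837 [ 32.4   0.1 -86. ] [ 31.8   2.1 -84.9]
284 0.0831 [ 31.4   0.1 -87. ] [ 31.2   2.1 -86.8]
289 0.0834 [ 29.8   0.1 -87. ] [ 30.    2.1 -87.4]
294 0.0847 [ 27.8   0.1 -86.3] [ 29.1   2.1 -88.6]
299 0.085 [ 26.3   0.1 -86.4] [ 26.6   2.1 -87. ]
304 0.1498 [-11.4   0.2 -29.6] [-12.1   3.7 -28.6]
309 0.1505 [-14.2   0.2 -29.7] [-15.    3.7 -28.5]
314 0.1811 [-34.8   0.2  -3.6] [-35.2   4.5  -3. ]
319 0.3963 [-168.8    0.4  182.5] [-168.2    9.6  181.8]
324 0.389 [-170.7    0.3  174.5] [-170.8    9.5  174.7]
329 0.0763 [ 23.6   0.1 -96.2] [ 23.5   1.9 -96. ]
```

Call:
{"fn": "servo_tool", "kwargs": {"increments": [[1,[35,-5,0],0.3],[1,[40,-5,0],0],[1,[0,0,25],0],[1,[0,0,25],0],[1,[0,0,0],0]]}}

```text
time_s: 6.78
position: [0.5281, 0.1624, 0.1468]
tcp_rot: [[0.218, 0.976, -0.006], [0.976, -0.218, -0.001], [-0.002, -0.005, -1.0]]
force: [-0.1, -0.5, -1.8]
opening: 0.136
```

```bash
python3 pipefit.py w3; python3 -c "
from h import *
s=bot.read_state();print(s['force'],s['moment'])"
```

```text
6.775 [0.52813903 0.16243677 0.14678435] [[ 2.18154096e-01  9.75897696e-01 -5.69894049e-03]
 [ 9.75912227e-01 -2.18162045e-01 -8.04865939e-04]
 [-2.02875932e-03 -5.38608090e-03 -9.99983437e-01]] [ 5.51550333e+00  3.06773659e+01  9.65143499e+01 -1.81455825e-02
  5.31377333e+01  1.81274072e+01]
0.92 [214.4, 142.9, 505.0, 274.4] 20147
end pct [-0.03418875 -0.03178215 -0.02719811 -0.01114071]
4929 ztop [0.10524055 0.10613936]
None [ 0.1642 -0.2198  0.0848  0.0204] med 0.0003435757878041887 yaw -12.397120251226031
0.017 [ 0.1657 -0.2207  0.0884  0.019 ] med 0.0006202720008158281 yaw -12.44423531292824
0.0205 [ 0.1642 -0.2198  0.0847  0.019 ] med 0.0003453969696797059 yaw -12.394068889306423
[-0.19067584  0.87096565 -1.20492435] [-0.07214778 -0.06912684  0.02991247]
```

View pics/w3.png

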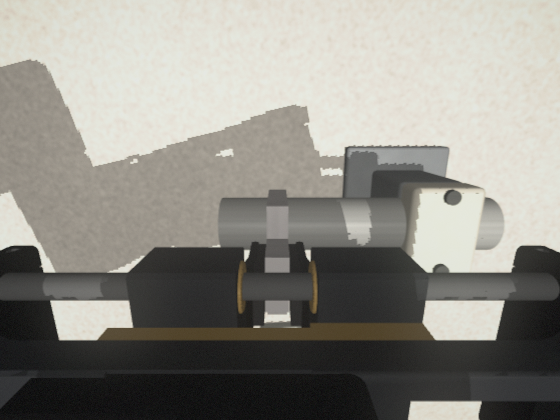

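```bash
cat > st.py <<'E'
from h import *
s=bot.read_state();R=np.array(s["tcp_rot"]);p=np.array(s["position"])
L=p+R@np.array([-.0011,0,.0307]); b=-.2195
lat=(L[1]-.1642-b*(L[0]-.53))/np.hypot(1,b)
print(s["time_s"],p.round(4),"leaf",L.round(4),"lateral mm",(lat*1e3).round(2),"dz mm",((L[2]-.0848)*1e3).round(2),"yaw",np.degrees(np.arctan2(R[1,1],R[0,1])).round(2),"tilt",R[:,2].round(4),"F",s["force"].round(2),"M",s["moment"].round(3),"op",s["opening"])
E
python3 st.py
```

```text
6.875 [0.5303 0.1628 0.1489] leaf [0.53   0.1618 0.1182] lateral mm -2.37 dz mm 33.36 yaw -12.6 tilt [-1.e-04 -1.e-04 -1.e+00] F [-0.19  0.87 -1.2 ] M [-0.072 -0.069  0.03 ] op 0.13451249958080524
```

Call:
{"fn": "servo_tool", "kwargs": {"increments": [[1,[0,0,3],0],[1,[0,0,3],0],[1,[0,0,0],0],[1,[0,0,0],0]]}}

```text
time_s: 7.38
position: [0.53, 0.1637, 0.1427]
tcp_rot: [[0.217, 0.976, 0.0], [0.976, -0.217, 0.0], [0.0, 0.0, -1.0]]
force: [0.4, 0.4, -1.4]
opening: 0.138
```

```bash
python3 st.py
```

```text
7.375 [0.53   0.1637 0.1427] leaf [0.5298 0.1626 0.112 ] lateral mm -1.57 dz mm 27.23 yaw -12.52 tilt [ 3.e-04  0.e+00 -1.e+00] F [ 0.42  0.38 -1.45] M [-0.003 -0.106  0.023] op 0.13819502553985816
```

Call:
{"fn": "servo_tool", "kwargs": {"increments": [[1,[1.7,0,4],0],[1,[0,0,4],0],[1,[0,0,0],0]]}}

```text
time_s: 7.75
position: [0.5299, 0.1653, 0.134]
tcp_rot: [[0.217, 0.976, -0.001], [0.976, -0.217, -0.0], [-0.0, -0.001, -1.0]]
force: [-0.1, -0.9, -0.7]
opening: 0.138
```

```bash
python3 st.py; python3 pipefit.py w4|grep None;python3 st.py
python3 - <<'E'
from h import *
s=bot.read_state();p,d=bot.capture("wrist")
i=bot.camera_info("wrist");K=i["K"];v,u=np.mgrid[0:420,0:560]
P=np.stack([(u-K[0,2])/K[0,0]*d,(v-K[1,2])/K[1,1]*d,d],-1);M=i["mount"];T=P@M[:3,:3].T+M[:3,3]
Q=T[185:330,273:282].reshape(-1,3)*1e3
e=Q[(abs(Q[:,2]-12)<10)&(abs(Q[:,0]-33)<4)]; print("shoulder end x",np.median(e[:,0]),len(e))
e=Q[(abs(Q[:,2]+18)<7)&(abs(Q[:,0]-14)<4)]; print("tab end x",np.median(e[:,0]),len(e))
e=Q[(abs(Q[:,2]+30)<3)&(abs(Q[:,0])<16)]; print("tabtop z",np.median(e[:,2]),len(e),e[:,0].min(),e[:,0].max())
E
```

```text
7.75 [0.5299 0.1653 0.134 ] leaf [0.5296 0.1643 0.1033] lateral mm -0.02 dz mm 18.48 yaw -12.52 tilt [-1.3e-03 -2.0e-04 -1.0e+00] F [-0.09 -0.93 -0.74] M [-0.015 -0.057  0.013] op 0.1376324962144851
None [ 0.1643 -0.2207  0.0848  0.0203] med 0.0003580749373370308 yaw -12.446855324098356
7.85 [0.5303 0.1653 0.1344] leaf [0.53   0.1643 0.1037] lateral mm 0.07 dz mm 18.89 yaw -12.52 tilt [-3.e-04 -0.e+00 -1.e+00] F [ 0.16 -0.3  -1.35] M [-0.07  -0.076  0.006] op 0.13706795027864974
shoulder end x 32.807992389017585 67
tab end x 13.766040339703622 90
tabtop z -29.18545272226558 247 -15.829629828513534 14.252859851517565
```

Call:
{"fn": "servo_tool", "kwargs": {"increments": [[1,[0,0,4],0],[1,[0,0,4],0],[1,[0,0,0],0]]}}

```text
time_s: 8.28
position: [0.53, 0.1653, 0.1261]
tcp_rot: [[0.217, 0.976, -0.001], [0.976, -0.217, -0.0], [-0.0, -0.001, -1.0]]
force: [0.2, -0.1, -0.7]
opening: 0.138
```

```bash
python3 st.py
```

```text
8.275 [0.53   0.1653 0.1261] leaf [0.5297 0.1642 0.0954] lateral mm -0.08 dz mm 10.58 yaw -12.53 tilt [-1.1e-03 -1.0e-04 -1.0e+00] F [ 0.17 -0.09 -0.75] M [ 0.048 -0.068 -0.006] op 0.13804079262552676
```

Call:
{"fn": "servo_tool", "kwargs": {"increments": [[1,[0,0,2],0],[1,[0,0,2],0],[1,[0,0,0],0]]}}

```text
time_s: 8.65
position: [0.5302, 0.1653, 0.1224]
tcp_rot: [[0.217, 0.976, -0.0], [0.976, -0.217, -0.0], [-0.0, -0.0, -1.0]]
force: [-0.2, 0.1, -1.0]
opening: 0.135
```

```bash
python3 st.py
```

```text
8.65 [0.5302 0.1653 0.1224] leaf [0.53   0.1642 0.0917] lateral mm 0.04 dz mm 6.88 yaw -12.53 tilt [-4.e-04 -0.e+00 -1.e+00] F [-0.17  0.11 -1.03] M [-0.017 -0.063 -0.055] op 0.1346181100749053
```

No contact at dz = 6.9 mm, so the leaf isn't too small. It would have stopped above 10 mm.

Call:
{"fn": "servo_tool", "kwargs": {"increments": [[1,[0,0,2],0],[1,[0,0,2],0],[1,[0,0,2],0],[1,[0,0,0],0]]}}

```text
time_s: 9.15
position: [0.5302, 0.1653, 0.1163]
tcp_rot: [[0.217, 0.976, -0.001], [0.976, -0.217, -0.0], [-0.0, -0.001, -1.0]]
force: [-0.4, 0.4, -1.8]
opening: 0.135
```

```bash
python3 st.py
```

```text
9.15 [0.5302 0.1653 0.1163] leaf [0.5299 0.1642 0.0856] lateral mm 0.0 dz mm 0.82 yaw -12.53 tilt [-5.e-04 -1.e-04 -1.e+00] F [-0.44  0.44 -1.76] M [-0.016 -0.057 -0.044] op 0.13463788997215986
```

Call:
{"fn": "servo_tool", "kwargs": {"increments": [[1,[0,0,1],0],[1,[0,0,0],0]]}}

```text
time_s: 9.4
position: [0.5303, 0.1653, 0.1155]
tcp_rot: [[0.217, 0.976, -0.0], [0.976, -0.217, 0.0], [-0.0, -0.0, -1.0]]
force: [-0.4, 0.1, -1.3]
opening: 0.131
```

```bash
python3 st.py
```

```text
9.4 [0.5303 0.1653 0.1155] leaf [0.5301 0.1642 0.0848] lateral mm 0.06 dz mm 0.01 yaw -12.53 tilt [-1.e-04  0.e+00 -1.e+00] F [-0.44  0.12 -1.33] M [-0.069 -0.092 -0.004] op 0.13142487095233069
```

Call:
{"fn": "servo_tool", "kwargs": {"increments": [[1,[0,0,0.5],0],[1,[0,0,0.5],0],[1,[0,0,0],0]]}}

```text
time_s: 9.78
position: [0.5303, 0.1653, 0.1145]
tcp_rot: [[0.217, 0.976, -0.0], [0.976, -0.217, 0.0], [-0.0, -0.0, -1.0]]
force: [0.2, -0.9, -1.5]
opening: 0.138
```

```bash
python3 st.py
```

```text
9.775 [0.5303 0.1653 0.1145] leaf [0.5301 0.1642 0.0838] lateral mm 0.06 dz mm -1.0 yaw -12.53 tilt [-1.e-04  0.e+00 -1.e+00] F [ 0.17 -0.9  -1.53] M [-0.004 -0.061  0.009] op 0.13846913493924795
```

Call:
{"fn": "servo_tool", "kwargs": {"increments": [[1,[0,0,0.5],0],[1,[0,0,0],0]]}}

```text
time_s: 10.02
position: [0.5304, 0.1653, 0.1144]
tcp_rot: [[0.217, 0.976, 0.0], [0.976, -0.217, -0.0], [0.0, 0.0, -1.0]]
force: [-1.3, -0.8, 2.0]
opening: 0.136
```

```bash
python3 st.py
```

```text
10.025 [0.5304 0.1653 0.1144] leaf [0.5301 0.1643 0.0837] lateral mm 0.09 dz mm -1.09 yaw -12.52 tilt [ 2.e-04 -0.e+00 -1.e+00] F [-1.33 -0.79  2.04] M [-0.068  0.056 -0.019] op 0.13582599820941105
```

The leaf makes contact at dz ≈ -1.1 mm, which is the fitting height. I'll press a bit more.

Call:
{"fn": "servo_tool", "kwargs": {"increments": [[1,[0,0,0.5],0],[1,[0,0,0.2],0],[1,[0,0,0],0]]}}

```text
time_s: 10.4
position: [0.5304, 0.1653, 0.1144]
tcp_rot: [[0.217, 0.976, 0.001], [0.976, -0.217, 0.0], [0.0, 0.0, -1.0]]
force: [-3.4, 0.1, 7.3]
opening: 0.139
```

```bash
python3 st.py
```

```text
10.4 [0.5304 0.1653 0.1144] leaf [0.5302 0.1643 0.0837] lateral mm 0.11 dz mm -1.14 yaw -12.52 tilt [ 5.e-04  0.e+00 -1.e+00] F [-3.38  0.12  7.27] M [-0.101  0.342  0.04 ] op 0.1388932843827958
```

Call:
{"fn": "servo_tool", "kwargs": {"increments": [[1,[0,0,-1.0],0],[1,[1,0,0],0],[1,[0.8,0,0],0],[1,[0,0,0],0]]}}

```text
time_s: 10.9
position: [0.5306, 0.1659, 0.1145]
tcp_rot: [[0.216, 0.976, -0.001], [0.976, -0.216, -0.002], [-0.002, -0.0, -1.0]]
force: [-2.0, -4.6, 3.3]
opening: 0.135
```

```bash
python3 st.py
```

```text
10.9 [0.5306 0.1659 0.1145] leaf [0.5303 0.1648 0.0838] lateral mm 0.67 dz mm -1.04 yaw -12.47 tilt [-7.0e-04 -2.2e-03 -1.0e+00] F [-2.   -4.63  3.34] M [-1.027  0.183  0.   ] op 0.13463304811702026
```

Call:
{"fn": "servo_tool", "kwargs": {"increments": [[1,[-1.8,0,0],0],[1,[-1,0,0],0],[1,[-0.8,0,0],0],[1,[0,0,0],0]]}}

```text
time_s: 11.4
position: [0.5306, 0.1646, 0.1145]
tcp_rot: [[0.218, 0.976, 0.002], [0.976, -0.218, 0.002], [0.002, 0.001, -1.0]]
force: [0.8, 5.2, 2.0]
opening: 0.136
```

```bash
python3 st.py
```

```text
11.4 [0.5306 0.1646 0.1145] leaf [0.5304 0.1636 0.0838] lateral mm -0.48 dz mm -0.99 yaw -12.56 tilt [ 0.0016  0.0019 -1.    ] F [0.83 5.16 2.  ] M [ 1.064 -0.248  0.013] op 0.1364230150250219
```

The play is about ±0.6 mm and both stops resist, so the leaf fits. I'll recentre it, press home again and release.

Call:
{"fn": "servo_tool", "kwargs": {"increments": [[1,[1.8,0,0],0],[1,[0,0,0.8],0],[1,[0,0,0],0],[1,[0,0,0],0]]}}

```text
time_s: 11.9
position: [0.5307, 0.165, 0.1144]
tcp_rot: [[0.217, 0.976, 0.001], [0.976, -0.217, -0.001], [-0.0, 0.001, -1.0]]
force: [-0.8, 0.5, 7.3]
opening: 0.135
```

```bash
python3 st.py
```

```text
11.9 [0.5307 0.165  0.1144] leaf [0.5305 0.1639 0.0837] lateral mm -0.2 dz mm -1.09 yaw -12.51 tilt [ 9.e-04 -7.e-04 -1.e+00] F [-0.77  0.55  7.34] M [ 0.187  0.11  -0.005] op 0.13536075863098326
```

Call:
{"fn": "servo_tool", "kwargs": {"increments": [[1,[0,0,-0.6],0],[0.6,[0,0,0],0],[0.6,[0,0,0],0],[0.6,[0,0,0],0],[0.6,[0,0,0],0]]}}

```text
time_s: 12.52
position: [0.5302, 0.1652, 0.1139]
tcp_rot: [[0.217, 0.976, -0.001], [0.976, -0.217, -0.0], [-0.0, -0.0, -1.0]]
force: [-0.8, 0.1, -0.0]
opening: 0.393
```

```bash
python3 st.py
```

```text
12.525 [0.5302 0.1652 0.1139] leaf [0.5299 0.1641 0.0832] lateral mm -0.08 dz mm -1.56 yaw -12.52 tilt [-5.e-04 -2.e-04 -1.e+00] F [-0.82  0.07 -0.02] M [-0.019 -0.018 -0.017] op 0.39315151931280584
```

Released. The fingers are clear of the leaf on both sides (34 mm opening), so I'll retreat straight up.

Call:
{"fn": "servo_tool", "kwargs": {"increments": [[0.6,[0,0,-10],0],[0.6,[0,0,-30],0],[0.6,[0,0,-40],0],[0.6,[0,0,-30],0],[0.6,[0,0,0],0]]}}

```text
time_s: 13.15
position: [0.5323, 0.1656, 0.2273]
tcp_rot: [[0.217, 0.976, 0.007], [0.976, -0.217, 0.001], [0.002, 0.007, -1.0]]
force: [-0.4, -0.4, -0.4]
opening: 0.401
```

Call:
{"fn": "servo_tool", "kwargs": {"increments": [[0.6,[-40,0,0],0],[0.6,[-40,0,0],0],[0.6,[0,0,0],0],[0.6,[0,0,0],0]]}}

```text
time_s: 13.65
position: [0.5127, 0.0875, 0.2235]
tcp_rot: [[0.218, 0.976, -0.001], [0.976, -0.218, 0.001], [0.0, -0.001, -1.0]]
force: [0.2, 0.2, -0.4]
opening: 0.402
```

Run:
```python
from h import *
s=bot.read_state(); print(s["time_s"],s["position"],s["force"])
p,d=bot.capture("wrist"); C=cloud("wrist",d,s)
b=-.2195;n=np.array([-b,1])/np.hypot(1,b);ax=np.array([1,b])/np.hypot(1,b)
for r in bot.trace("wrist","leaf_a"):
    Q=C[r["region"]&(d>0)];T=Q[(Q[:,2]>.135)&(Q[:,2]<.15)]
    print(r["p"],np.round(r["bbox"]),Q[:,2].max(),len(T))
    if len(T)>30:
        (c,w,a)=cv2.minAreaRect((T[:,:2]*1000).astype(np.float32)); c=np.array(c)/1e3
        print("tab top",c,w,a,"z",np.median(T[:,2]),"lat mm",(c-np.array([.53,.1642]))@n*1e3)
    H=Q[(Q[:,2]<.125)&(Q[:,2]>.1)]
    if len(H)>30: print("shoulder lat range",np.percentile((H[:,:2]-[.53,.1642])@n*1e3,[1,99]))
a,_=bot.capture("scene"); q,_=bot.capture("side")
c=np.zeros((600,800,3),np.uint8)
c[:300,:400]=cv2.resize(p,(400,300)); c[:300,400:]=cv2.resize(a[140:260,180:370],(400,300),interpolation=cv2.INTER_CUBIC)
c[300:,:400]=cv2.resize(q[150:300,190:390],(400,300),interpolation=cv2.INTER_CUBIC); cv2.imwrite("pics/end.png",c)
```

```text
13.65 [0.51272536 0.08746075 0.22354824] [ 0.17894846  0.15741573 -0.43508579]
0.64 [270.  79. 287. 164.] 0.1459021782178297 637
tab top [0.53025049 0.16317946] (29.148862838745117, 11.911336898803711) 77.45149993896484 z 0.14364175085383463 lat mm -0.9431068991557294
shoulder lat range [-33.80619414  32.83233758]
0.39 [283. 317. 297. 329.] 0.04212928287411105 0
```

View pics/end.png

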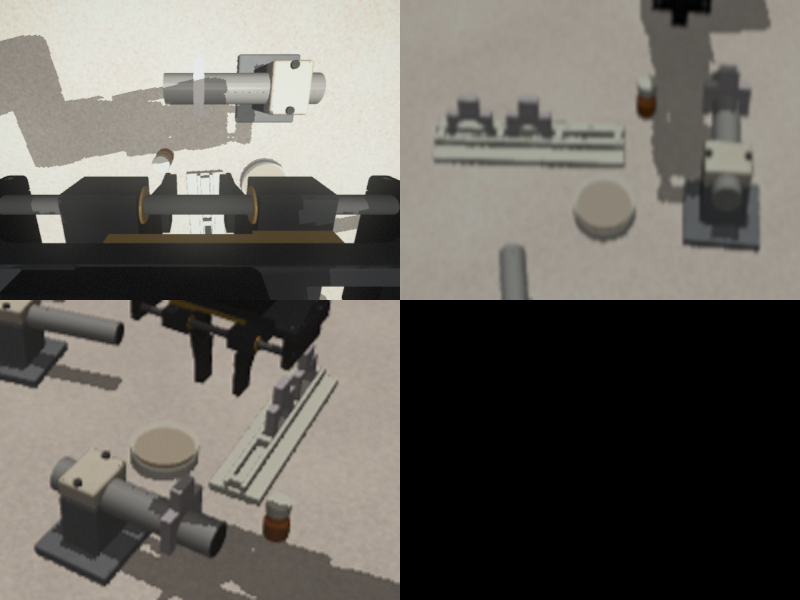

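The leaf sits upright and square on the pipe, with its tab top at 0.1436 (origin about 0.0836). The other two leaves stand in the rack and the hand is clear.

```bash
python3 -c "
from rig import bot
print(bot.hand_in())"
```

```text
the job is handed in; nothing more can be done
None
```

The leaf that fits is now sitting released and upright on the nearer pipe, and the job is handed in (about 14 s used; no verdict is reported). It is the one from the rack's right-hand bay as the scene camera sees it, at y ≈ -0.04.

**Choosing the leaf:** the camera fit gave the nearer pipe a radius of about 20.4 mm. The zoomed picture showed the right-hand leaf to have the medium bore. I tested only this leaf, because it fitted.

**Testing the fit:**
- **Depth:** it went down freely and stopped with its origin about 1.1 mm below the pipe axis.
- **Play:** about 0.6 mm to either side, with firm stops.
- **Press:** I pressed it home twice, at about 8 to 9 N.

**Last checks:**
- **Height and angle:** the tab top is at 0.1436 m, so the origin is about 1.2 mm below the axis. The leaf is upright and square to the pipe.
- **Sideways position:** the tab reads 0.9 mm off centre and the shoulders 0.5 mm. The arm's own reading before release was 0.1 to 0.2 mm. All are inside the 2.5 mm limit.
- **Surroundings:** the other two leaves stand in the rack and the gripper is clear. The dishes and vial look unmoved; the other bystanders were not in the last pictures, but the arm did not go near them.

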